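# Gauge the slide loader's bay

## Robot

A 6-joint arm with a two-finger parallel gripper is mounted at the origin on the work surface. World frame = base frame: x ahead of the robot, y to its left, z up, the work surface at z = 0. Lengths are in m, angles in rad, forces in N, time in s.
With the tool pointing down it reaches from about 0.325 to 0.775 m from the base axis. Payload 9.3 kg.
Tool frame: the origin (TCP) lies at the very end of the fingers, on their centre line; the grasp point (between the pads) lies 19 mm behind it; z points along the fingers, y is the direction in which the jaws open and shut (so a half turn about z gives the same grasp; the last joint's range is limited). The gripper opens to 85 mm and grips with 20 to 120 N. Pads are 22 mm wide; open, the fingers measure 114 mm over their backs; the gripper's body (76 mm by 85 mm) begins 54 mm behind the grasp point. The pads swing forward as they close: fully open they stand 13 mm farther back than shut.
Start: joints at [-1.29, 0.259, 0.021, 1.334, 0, 1.418], TCP at [0.231, -0.499, 0.231] pointing down, gripper open.
Joint ranges: [-3.04, 3.04], [-0.91, 1.82], [-1.04, 1.36], [-1.92, 1.95], [-1.52, 1.45], [-3.14, 3.14]. Speed limits (rad/s): [2.22, 2.22, 2.79, 3.14, 3.14, 3.14].

## Interface

Orientations are given as [roll, pitch, yaw] about the fixed x, y, z axes, in that order (R = Rz(yaw) Ry(pitch) Rx(roll)).
In Python, from station import robot gives the robot as it stands.
- The arm moves only by the shell command python3 -m inch 'ROWS'. ROWS is JSON, a list that holds one entry, the list of rows, each a list of 7 numbers: the shift along the world's x, y, z each as a share of 3 cm, from -1 to 1, then the turn, a rotation vector about the world's x, y, z each as a share of 0.12 rad, from -1 to 1, then the opening, from -1 (shut) to 1 (fully open). A call has 1 to 8 rows; each row shifts and turns the commanded pose from where the row before left it; what a row does not reach is not made up. A row lasts 1/12 s, in which the tool goes at most 41.7 mm and 7.16 degrees, less where a joint would pass 70% of its speed; a pose out of reach is approached as far as the arm can. A call with a number of a shift or a turn outside -1 to 1 is refused whole. A call with a gripper value outside its range is refused whole. The fingers move at their own pace and stop on an object; the grip force is fixed at half the most. Time passes only in rows, so rows that do not move let the fingers close. It gives the time, the measured TCP pose, the force and the opening at its end, in the units of the state.
- robot.observe(): the state, without advancing time (a new reading comes with each control period).
- robot.read_camera(name): name is "scene" or "side" or "wrist"; returns a dict with "frame" (400x640x3 uint8, red, green, blue), "fx", "fy", "cx", "cy" (pixels), "world_to_cam" (4x4, takes a point from world to camera coordinates). Camera axes: x right, y up, looking along -z (the intrinsics and any distortion apply to the point x, -y, -z); pixel columns grow to the right and rows downward; lengths in m; the calibration is good to about 2 mm. The wrist camera is an equidistant fisheye: a pixel r from the principal point sees the ray r / f radians off the axis. A picture is of the moment at which its call begins. There is no depth.
- robot.close_job(): hands the job in, once; it reports no verdict.
The state is a dict: "t": time; "joint_positions": joint angles; "joint_vel": joint speeds; "tau": joint torques, N m; "position": TCP position; "orientation": TCP orientation; "wrist_force": force on the tool from outside, world axes, zero at the start; "ft_torque": the same for the moment, N m; "grip_width": finger opening in m.
Only numpy, scipy, OpenCV 4.12 (cv2) and the standard library are available. Lean on these libraries where they do the work, as an engineer would, in place of code of your own. Each camera call takes 0.05 s, during which the arm holds its last target.

## Task

Find which of the three gap gauges just fits the sloping bay of the slide loader: start with the thinnest (blue), seat it with its shoulders on the bay's cheeks, and go up in thickness until one stands in the bay with hardly any play. Leave that one let go in the bay, shoulders down on both cheeks and not rocked over, with the other two leaning in the rack. Do not force a gauge into the gap, and leave the slide box, bottle and pin box where they are.

Things in the scene. Friction and masses are not known exactly. Their poses are not given: they have to be found in the camera images.
- bay: Fixed slot of a white slide loader, open upwards and back to the robot. Origin: middle of the mouth, on the bed's face, level with the cheek tops, 75 mm above the table. z: out of the slot, 0.5 rad from vertical towards the robot; x: across the gap, from the bed (aluminium, face at x=0, robot's side) to the grey liner (face at x=gap); y: along the mouth. 66 mm wide in y, 68 mm deep.
- bay_gap (a point): Point 30 mm down in the bay, on the bed's face, mid width (axes as the bay's). The gap here is unknown: 11.2, 16.2 or 21.2 mm, that is 2.2 mm more than one of the gauges. The first 8 mm below the mouth are flared by about 4 mm on bed and liner. Black cheeks bound the slot; their flat tops lie 33 to 51 mm either side of its middle, x = -8 to 41 mm.
- unit: The fixed slide loader with the bay, 235 x 130 mm on the table. Origin on the table: the bay's mouth is at x=-5, z=75 mm from it, the closed housing runs from x=50 to 140 mm, 110 mm high. Nothing of it stands more than 12 mm beyond the bay's mouth plane.
- rack: Fixed white rack: sloping backrest 310 mm wide, ledge at its foot (30 mm deep, then a lip 8 mm high). Stations at y = -100, 0, +100 mm, parted by ribs 45 mm tall. Origin on the table under its middle. A gauge at home: its origin at x=20, z=26 mm here, leaning 0.5 rad, top towards the robot (-x), back on the backrest, which reaches 85 mm up it: its top 55 mm stand free.
- gauge_thin: The thin gauge (blue, one dot): loose plastic plate 9 mm thick, about 130 g, in any rack station. Grey blade 60 wide x 50 long, above it a coloured head 90 wide x 90 long; its shoulders stop on the bay's cheeks. Origin: middle of the blade's foot on the back face (that lies on backrest or bed). z: up the plate (140 mm); x: thickness, 0 to 9 mm; y: width.
- thin_shoulder (a point): Point of the thin gauge 50 mm up from its foot, mid width, on the back face, level with its shoulders. At home in the bay: z = 0 in the bay's frame. Let go in a gap too wide for it, the gauge rocks over on the mouth, head back by 0.14 rad or more; in the gap it just fits it rocks less than 0.08 rad.
- gauge_mid: The mid gauge (yellow, two dots): loose plastic plate 14 mm thick, about 202 g, in any rack station. Grey blade 60 wide x 50 long, above it a coloured head 90 wide x 90 long; its shoulders stop on the bay's cheeks. Origin: middle of the blade's foot on the back face (that lies on backrest or bed). z: up the plate (140 mm); x: thickness, 0 to 14 mm; y: width.
- mid_shoulder (a point): Point of the mid gauge 50 mm up from its foot, mid width, on the back face, level with its shoulders. At home in the bay: z = 0 in the bay's frame. Let go in a gap too wide for it, the gauge rocks over on the mouth, head back by 0.14 rad or more; in the gap it just fits it rocks less than 0.08 rad.
- gauge_thick: The thick gauge (red, three dots): loose plastic plate 19 mm thick, about 274 g, in any rack station. Grey blade 60 wide x 50 long, above it a coloured head 90 wide x 90 long; its shoulders stop on the bay's cheeks. Origin: middle of the blade's foot on the back face (that lies on backrest or bed). z: up the plate (140 mm); x: thickness, 0 to 19 mm; y: width.
- thick_shoulder (a point): Point of the thick gauge 50 mm up from its foot, mid width, on the back face, level with its shoulders. At home in the bay: z = 0 in the bay's frame. Let go in a gap too wide for it, the gauge rocks over on the mouth, head back by 0.14 rad or more; in the gap it just fits it rocks less than 0.08 rad.
- slide_box: Bystander: green and white slide box, 90 x 170 x 36 mm; origin under its centre.
- oil_bottle: Bystander: small amber bottle, 40 mm across, 60 mm tall; origin under its centre.
- pin_box: Bystander: flat red box of pins, 75 x 105 x 23 mm; origin under its centre.
There are look-alikes about, which are no part of the job. Of the things like the gauge_mid, leave any that is black or green; of the rest the smaller one is meant.

How it is judged:
On the way:
1. the thinnest gauge is seated in the bay, shoulders on the cheeks (z of thin_shoulder in the frame of bay between -0.006 and 0.004 m and x of thin_shoulder in the frame of bay between -0.006 and 0.018 m and y of thin_shoulder in the frame of bay between -0.008 and 0.008 m), for 0.2 s.
At the end, for the whole second after the job is handed in: One gauge rests in the bay, shoulders within 4 mm of the cheek tops, leaning under 0.1 rad from the bay's slope (only the one that just fits can); the other two rest in the rack, feet on the ledge (about 15 mm), leaning 0.35 to 0.65 rad from vertical, in any station (((z of thin_shoulder in the frame of bay between -0.006 and 0.004 m and x of thin_shoulder in the frame of bay between -0.006 and 0.018 m and y of thin_shoulder in the frame of bay between -0.008 and 0.008 m and angle between the z axis of gauge_thin and the z axis of bay, either way round below 0.1 rad and linear speed of gauge_thin below 0.02 m/s and angular speed of gauge_thin below 0.1 rad/s and (x of gauge_mid in the frame of rack between 0.005 and 0.05 m and z of gauge_mid in the frame of rack between 0.018 and 0.052 m and y of gauge_mid in the frame of rack between -0.125 and 0.125 m and angle between gauge_mid's own z axis and vertical between 0.35 and 0.65 rad and linear speed of gauge_mid below 0.02 m/s and angular speed of gauge_mid below 0.1 rad/s) and (x of gauge_thick in the frame of rack between 0.005 and 0.05 m and z of gauge_thick in the frame of rack between 0.018 and 0.052 m and y of gauge_thick in the frame of rack between -0.125 and 0.125 m and angle between gauge_thick's own z axis and vertical between 0.35 and 0.65 rad and linear speed of gauge_thick below 0.02 m/s and angular speed of gauge_thick below 0.1 rad/s)) or (z of mid_shoulder in the frame of bay between -0.006 and 0.004 m and x of mid_shoulder in the frame of bay between -0.006 and 0.018 m and y of mid_shoulder in the frame of bay between -0.008 and 0.008 m and angle between the z axis of gauge_mid and the z axis of bay, either way round below 0.1 rad and linear speed of gauge_mid below 0.02 m/s and angular speed of gauge_mid below 0.1 rad/s and (x of gauge_thin in the frame of rack between 0.005 and 0.05 m and z of gauge_thin in the frame of rack between 0.018 and 0.052 m and y of gauge_thin in the frame of rack between -0.125 and 0.125 m and angle between gauge_thin's own z axis and vertical between 0.35 and 0.65 rad and linear speed of gauge_thin below 0.02 m/s and angular speed of gauge_thin below 0.1 rad/s) and (x of gauge_thick in the frame of rack between 0.005 and 0.05 m and z of gauge_thick in the frame of rack between 0.018 and 0.052 m and y of gauge_thick in the frame of rack between -0.125 and 0.125 m and angle between gauge_thick's own z axis and vertical between 0.35 and 0.65 rad and linear speed of gauge_thick below 0.02 m/s and angular speed of gauge_thick below 0.1 rad/s)) or (z of thick_shoulder in the frame of bay between -0.006 and 0.004 m and x of thick_shoulder in the frame of bay between -0.006 and 0.018 m and y of thick_shoulder in the frame of bay between -0.008 and 0.008 m and angle between the z axis of gauge_thick and the z axis of bay, either way round below 0.1 rad and linear speed of gauge_thick below 0.02 m/s and angular speed of gauge_thick below 0.1 rad/s and (x of gauge_thin in the frame of rack between 0.005 and 0.05 m and z of gauge_thin in the frame of rack between 0.018 and 0.052 m and y of gauge_thin in the frame of rack between -0.125 and 0.125 m and angle between gauge_thin's own z axis and vertical between 0.35 and 0.65 rad and linear speed of gauge_thin below 0.02 m/s and angular speed of gauge_thin below 0.1 rad/s) and (x of gauge_mid in the frame of rack between 0.005 and 0.05 m and z of gauge_mid in the frame of rack between 0.018 and 0.052 m and y of gauge_mid in the frame of rack between -0.125 and 0.125 m and angle between gauge_mid's own z axis and vertical between 0.35 and 0.65 rad and linear speed of gauge_mid below 0.02 m/s and angular speed of gauge_mid below 0.1 rad/s)))); the robot touches nothing.
It fails at once if a gauge is forced against the loader with more than 120 N (contact force between any of gauge_thin, gauge_mid, gauge_thick and unit above 120 N).
It fails at once if a bystander is moved by more than 30 mm (distance of any of slide_box, oil_bottle, pin_box from where it was at the start of the episode above 0.03 m).
It also fails if it takes over 72 s, if anything falls off the work surface, if the arm or the gripper's body presses on something with over 40 N, if the wrist force passes 120 N, or if a joint passes its speed limit or range.

## Working session

There is one attempt and no reset: what is moved stays moved. The work goes in short steps, Python scripts to look and compute and a shell command to move; the robot and the scene stay as the last step left them, time stands still between calls to the robot, and variables do not carry over. Pictures are saved under pics/ and viewed, and the job is handed in when it is done.

```bash
ls -la; mkdir -p pics; cat > h.py <<'E'
import numpy as np, cv2
from station import robot
from scipy.spatial.transform import Rotation as Rn
def shot(n,fn):
    c=robot.read_camera(n); cv2.imwrite('pics/'+fn,c['frame'][:,:,::-1]); np.save('pics/'+fn+'.npy',c,allow_pickle=True); return c
def load(fn): return np.load('pics/'+fn+'.npy',allow_pickle=True).item()
def proj(c,p,fish=False):
    p=np.atleast_2d(p); W=np.array(c['world_to_cam']); q=p@W[:3,:3].T+W[:3,3]
    x,y,z=q[:,0],-q[:,1],-q[:,2]
    if fish:
        r=np.hypot(x,y); th=np.arctan2(r,z); s=th/np.maximum(r,1e-12); return np.c_[c['cx']+c['fx']*x*s,c['cy']+c['fy']*y*s]
    return np.c_[c['cx']+c['fx']*x/z,c['cy']+c['fy']*y/z]
def ray(c,uv,fish=False):
    W=np.array(c['world_to_cam']); a=(uv[0]-c['cx'])/c['fx'];b=(uv[1]-c['cy'])/c['fy']
    if fish:
        r=np.hypot(a,b); s=np.sin(r)/max(r,1e-12); d=np.array([a*s,b*s,np.cos(r)])
    else: d=np.array([a,b,1.])
    d=W[:3,:3].T@np.array([d[0],-d[1],-d[2]]); return -W[:3,:3].T@W[:3,3], d/np.linalg.norm(d)
def onz(c,uv,z,fish=False):
    o,d=ray(c,uv,fish); return o+d*(z-o[2])/d[2]
def tri(*rs):
    A=0;b=0
    for o,d in rs:
        P=np.eye(3)-np.outer(d,d); A=A+P; b=b+P@o
    p=np.linalg.solve(A,b); return p,[float(np.linalg.norm(np.cross(p-o,d))) for o,d in rs]
E
python3 - <<'E'
from h import *
for n in ['scene','side','wrist']:
    c=shot(n,n+'0.png'); print(n,c['fx'],c['fy'],c['cx'],c['cy'],[k for k in c]); o,d=ray(c,(c['cx'],c['cy'])); print(o,d)
print(robot.observe())
E
```

```text
total 12
drwxr-xr-x  3 agent agent 4096 Dec  7 06:18 .
drwxr-xr-x 23 root  root  4096 Dec  7 06:18 ..
drwxr-xr-x  2 agent agent 4096 Dec  7 06:18 pics
scene 388.3367037855828 388.3367037855828 319.553319147869 199.7805631581519 ['frame', 'fx', 'fy', 'cx', 'cy', 'world_to_cam']
[ 0.92680376 -0.4892986   0.89234024] [-0.35145784  0.48977982 -0.79786785]
side 408.8296878547987 408.8296878547987 323.6901533028216 205.28825467498115 ['frame', 'fx', 'fy', 'cx', 'cy', 'world_to_cam']
[0.11091734 0.67294868 0.79752032] [ 0.44074003 -0.60525439 -0.66288412]
wrist 309.70691628693146 309.70691628693146 323.8737433753308 203.254547635691 ['frame', 'fx', 'fy', 'cx', 'cy', 'world_to_cam']
[ 0.30188587 -0.46643921  0.37435506] [-0.27536516 -0.12763704 -0.95282885]
{'t': 0.15, 'joint_positions': array([-1.28959110e+00,  2.59078789e-01,  2.09794406e-02,  1.33369833e+00,
       -1.18210262e-05,  1.41822862e+00]), 'joint_vel': array([ 7.89617984e-04, -1.82162735e-03,  4.11677455e-03,  1.40051473e-04,
       -9.45714412e-05,  7.90630209e-04]), 'tau': array([ 8.03729999e-04, -5.55971396e+01,  3.44661319e+01,  1.13714932e-02,
       -1.77176557e-04,  1.96430528e-05]), 'position': array([ 0.23111821, -0.49887172,  0.23081346]), 'orientation': array([-3.14060113e+00, -1.40498918e-04,  4.33772872e-01]), 'wrist_force': array([-0.20324144, -0.26380619,  0.56522075]), 'ft_torque': array([-0.01373122,  0.0093738 ,  0.03026343]), 'grip_width': 0.0851993860670768}
```

View pics/scene0.png

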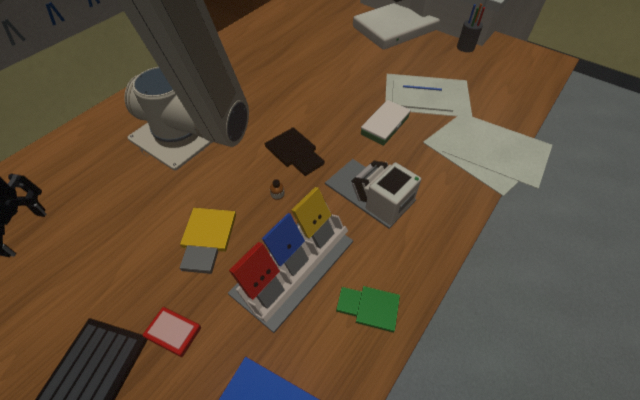

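View pics/side0.png

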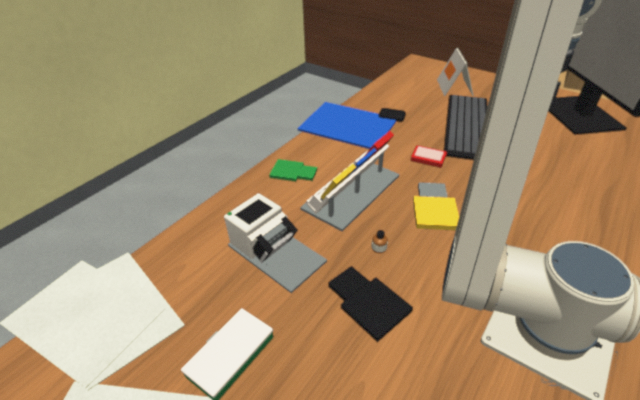

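View pics/wrist0.png

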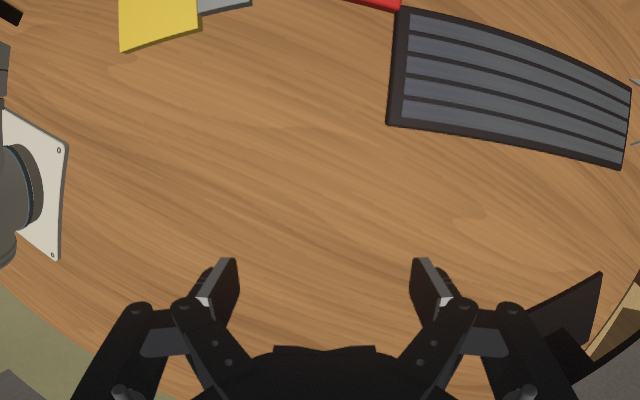

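```bash
python3 - <<'E'
from h import *
a=cv2.imread('pics/scene0.png'); b=cv2.imread('pics/side0.png')
def crop(im,x0,y0,x1,y1,s,fn):
    cv2.imwrite('pics/'+fn,cv2.resize(im[y0:y1,x0:x1],None,fx=s,fy=s,interpolation=cv2.INTER_CUBIC))
crop(a,220,180,360,330,4,'c1.png'); crop(a,320,140,430,230,7,'c2.png'); crop(b,220,180,330,290,5,'c3.png'); crop(b,300,125,400,230,5,'c4.png')
E
```

```text
(no output)
```

View pics/c1.png

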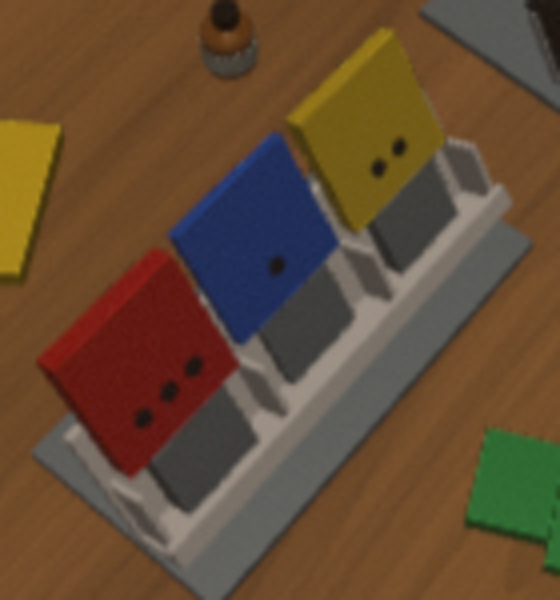

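View pics/c2.png

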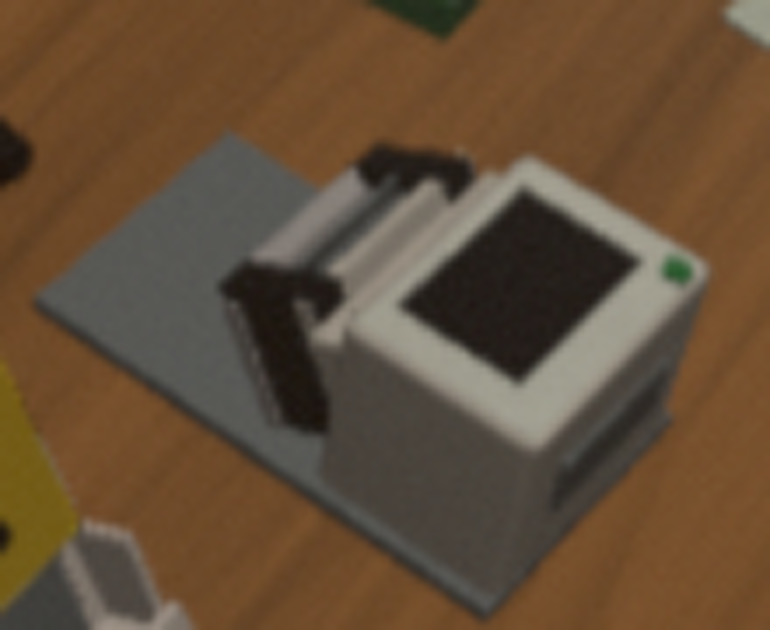

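View pics/c3.png

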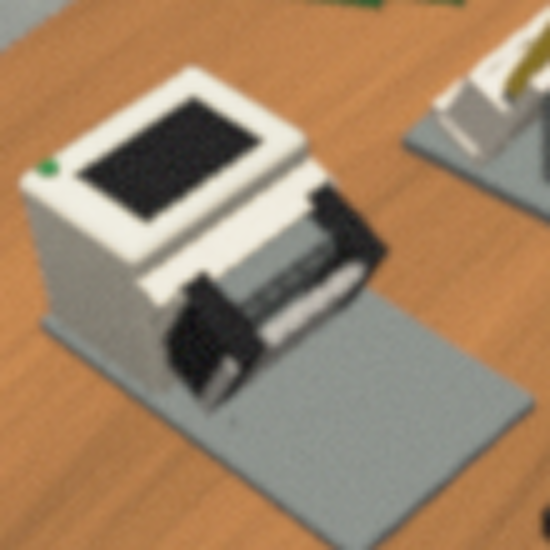

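View pics/c4.png

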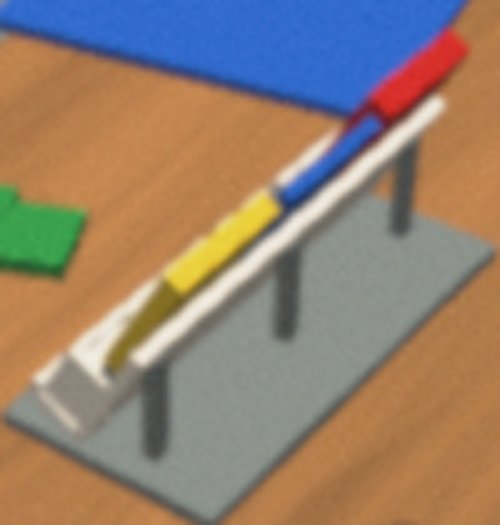

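```bash
python3 - <<'E'
from h import *
a=load('scene0.png'); b=load('side0.png')
def S(k,x,y): return {1:(220+x/4,180+y/4),2:(320+x/7,140+y/7),3:(220+x/5,180+y/5),4:(300+x/5,125+y/5)}[k]
o=-.375*0
def T(n,k1,p,k2,q):
    P,e=tri(ray(a,S(k1,*p)),ray(b,S(k2,*q))); print(n,P.round(4),np.round(e,4)); return P
h1=T('hous -x+y',2,(527,160),3,(137,265));h2=T('hous +x+y',2,(708,268),3,(22,180));h3=T('+x-y',2,(533,447),3,(193,68));h4=T('-x-y',2,(350,325),3,(305,140))
for u,v in((h1,h2),(h4,h3),(h3,h2),(h4,h1)): d=v-u; print(np.linalg.norm(d), np.arctan2(d[1],d[0]))
r1=T('rack+x+y',1,(532,240),4,(5,415))
r2=T('rack-x-y',1,(33,453),4,(495,250))
print('rack br',onz(a,S(1,218,603),.006),'bl',onz(b,S(4,212,522),.006))
T('yel top +y',1,(388,30),4,(168,288)) ; T('yel top -y',1,(290,122),4,(280,205))
T('blue top +y',1,(278,135),4,(282,200));T('blue top -y',1,(172,235),4,(384,122))
T('red top +y',1,(165,250),4,(375,112));T('red top -y',1,(40,362),4,(466,45))
for p in((35,300),(228,133),(485,615)): print('unitbase',onz(a,S(2,*p),.004))
for p in((532,403),(350,552),(42,325)): print('unitbase',onz(b,S(3,*p),.004))
# flat yellow size
for p in ((188,208),(236,210),(226,247),(181,245)):print('fy',onz(a,p,.014))
E
```

```text
hous -x+y [0.6691 0.2226 0.1004] [0.002 0.002]
hous +x+y [0.7541 0.2131 0.1037] [0.0006 0.0006]
+x-y [0.7424 0.0993 0.1037] [0.0005 0.0005]
-x-y [0.6582 0.1089 0.1022] [0.0013 0.0013]
0.08551149000917163 -0.1112936259048297
0.08474638650693092 -0.11351446170524161
0.1144037173405837 1.4684092748713946
0.11423824390762195 1.4746741454496983
rack+x+y [ 0.6857 -0.0016  0.0065] [0.0016 0.0016]
rack-x-y [ 0.5251 -0.3048  0.0045] [0.0005 0.0005]
rack br [ 0.67470615 -0.3079915   0.006     ] bl [0.53738737 0.00240056 0.006     ]
yel top +y [ 0.572  -0.0056  0.1484] [0.0004 0.0004]
yel top -y [ 0.5647 -0.097   0.1483] [0.0022 0.0022]
blue top +y [ 0.566 -0.106  0.146] [0.0004 0.0004]
blue top -y [ 0.5591 -0.1968  0.148 ] [0.0031 0.0031]
red top +y [ 0.5657 -0.2049  0.1484] [0.0003 0.0003]
red top -y [ 0.5573 -0.2959  0.1487] [0.0006 0.0006]
unitbase [0.51133224 0.11637678 0.004     ]
unitbase [0.52413326 0.24578842 0.004     ]
unitbase [0.74469218 0.09165763 0.004     ]
unitbase [0.51019685 0.11731047 0.004     ]
unitbase [0.52805177 0.24224015 0.004     ]
unitbase [0.75484464 0.22085868 0.004     ]
fy [ 0.26264137 -0.19097513  0.014     ]
fy [ 0.37455183 -0.11670257  0.014     ]
fy [ 0.43560367 -0.21808928  0.014     ]
fy [ 0.3375073  -0.28309076  0.014     ]
```

Candidates in the scene image: yellow (312,213) in the rack with two dots; yellow flat plate (208,230), larger (~133 mm); black plate (295,150); green plate (370,307). For blue: rack (285,238), against the flat blue sheet (265,385). For red: rack (255,270), against the pin box (172,330). The crop shows the three rack plates with 2, 1 and 3 dots and 90 mm heads, so those are the ones I want.

```bash
cat >> h.py <<'E'
def frame(yaw): # columns gauge/bay axes x,y,z in world
    return Rn.from_euler('z',yaw).as_matrix()@np.array([[np.cos(.5),0,-np.sin(.5)],[0,1,0],[np.sin(.5),0,np.cos(.5)]])
def toolR(yaw): # tool x=gauge y, tool y=gauge x, tool z=-gauge z
    F=frame(yaw); return np.c_[F[:,1],F[:,0],-F[:,2]]
def go(p,yaw,R=None,cur=None):
    s=robot.observe(); p0=np.array(s['position']) if cur is None else np.array(cur); R0=Rn.from_euler('xyz',s['orientation'])
    rv=(Rn.from_matrix(toolR(yaw) if R is None else R)*R0.inv()).as_rotvec()
    print('t',round(s['t'],2),'pos',p0.round(4),'shift/30mm',((np.array(p)-p0)/.03).round(2),'turn/.12',(rv/.12).round(2),'F',np.round(s['wrist_force'],1),'w',round(s['grip_width'],4))
E
python3 -c "
from h import *
go((.53,-.15,.25),-.045)
d=Rn.from_matrix(toolR(-.045)); print(d.as_euler('xyz'))"
```

```text
t 0.15 pos [ 0.2311 -0.4989  0.2308] shift/30mm [ 9.96 11.63  0.64] turn/.12 [-2.44 -3.64  8.9 ] F [-0.2 -0.3  0.6] w 0.0852
[2.64159265 0.         1.52579633]
```

```bash
python3 -m inch '[[[0.7,0.83,0.5,-0.17,-0.26,0.64,1],[0.7,0.83,0.5,-0.17,-0.26,0.64,1],[0.7,0.83,0.3,-0.17,-0.26,0.64,1],[0.7,0.83,0,-0.17,-0.26,0.64,1],[0.7,0.83,0,-0.17,-0.26,0.64,1],[0.7,0.83,0,-0.17,-0.26,0.64,1],[0.7,0.83,0,-0.17,-0.26,0.64,1]]]' && python3 -m inch '[[[0.7,0.83,0,-0.17,-0.26,0.64,1],[0.7,0.83,0,-0.17,-0.26,0.64,1],[0.7,0.83,0,-0.17,-0.26,0.64,1],[0.7,0.83,0,-0.17,-0.26,0.64,1],[0.7,0.83,0,-0.17,-0.26,0.64,1],[0.7,0.83,-0.3,-0.17,-0.26,0.64,1],[0.7,0.83,-0.3,-0.17,-0.26,0.64,1],[0,0,0,0,0,0,1]]]'
python3 -c "
from h import *
go((.53,-.15,.25),-.045)
shot('wrist','w1.png')"
```

```text
t: 0.73
position: [0.3788, -0.3232, 0.2703]
orientation: [2.892, -0.073, 0.987]
wrist_force: [0.6, -0.8, 0.6]
grip_width: 0.0852
t: 1.4
position: [0.5257, -0.1465, 0.2501]
orientation: [2.646, -0.005, 1.541]
wrist_force: [-1.5, 0.9, -0.7]
grip_width: 0.0855
t 1.4 pos [ 0.5257 -0.1465  0.2501] shift/30mm [ 0.14 -0.12 -0.  ] turn/.12 [-0.05 -0.03 -0.13] F [-1.5  0.9 -0.7] w 0.0855
```

View pics/w1.png

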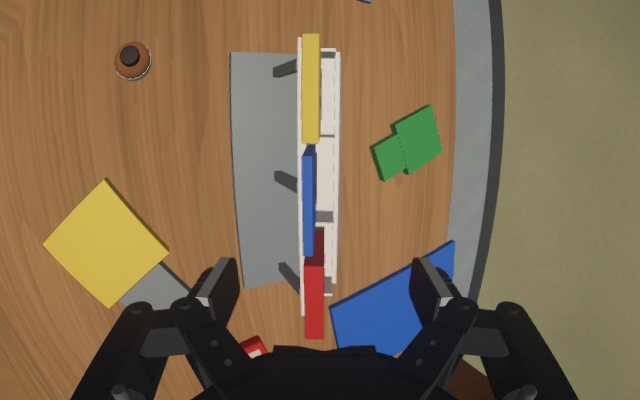

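```bash
python3 - <<'E'
from h import *
c=load('w1.png'); im=c['frame']; hsv=cv2.cvtColor(im,cv2.COLOR_RGB2HSV)
for n,lo,hi,win in (('yel',(20,120,90),(35,255,255),(290,25,335,150)),('blue',(105,120,80),(125,255,255),(290,140,330,260)),('red',(0,150,90),(8,255,255),(295,220,330,345))):
    m=cv2.inRange(hsv,lo,hi); x0,y0,x1,y1=win; k=np.zeros_like(m); k[y0:y1,x0:x1]=m[y0:y1,x0:x1]
    ys,xs=np.nonzero(k)
    print(n,len(xs))
    for y in np.linspace(ys.min(),ys.max(),7).astype(int):
        q=xs[ys==y]; print('  ',y,q.min(),q.max())
cv2.imwrite('pics/c5.png',cv2.resize(im[20:350,270:350,::-1],None,fx=1.8*2,fy=1.8,interpolation=cv2.INTER_CUBIC))
E
```

```text
yel 1980
   33 304 318
   51 302 320
   69 302 319
   87 302 319
   105 302 319
   123 302 319
   142 303 317
blue 1165
   148 314 314
   165 303 314
   183 303 314
   201 303 314
   219 303 314
   237 303 313
   255 304 311
red 1779
   231 321 323
   249 315 323
   267 304 322
   285 304 323
   303 305 323
   321 305 323
   339 306 322
```

View pics/c5.png

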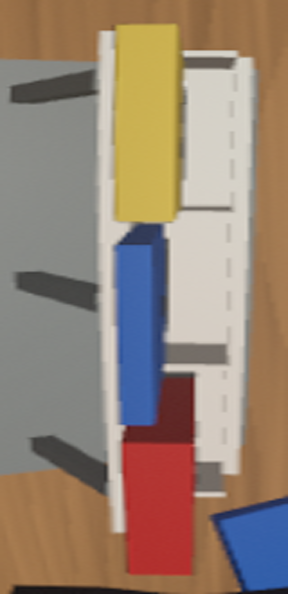

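```bash
python3 - <<'E'
from h import *
c=load('w1.png'); a=load('scene0.png'); b=load('side0.png')
def S(k,x,y): return {1:(220+x/4,180+y/4),2:(320+x/7,140+y/7),3:(220+x/5,180+y/5),4:(300+x/5,125+y/5)}[k]
D={'yel':((302,33.5),(303,142.5),(388,30),(290,122),(168,288),(280,205)),'blue':((303,155),(304,256),(278,135),(172,235),(282,200),(384,122)),'red':((304.5,267),(306,339.5),(165,250),(40,362),(375,112),(466,45))}
for n,(w1,w2,s1,s2,d1,d2) in D.items():
    print(n)
    for w,s,d in((w1,s1,d1),(w2,s2,d2)):
        r=[ray(c,w,True),ray(a,S(1,*s)),ray(b,S(4,*d))]
        print('  wr+sc',*tri(r[0],r[1]),' w+s+s',tri(*r)[0].round(4),'planez',onz(c,w,.149,True).round(4))
print([onz(c,p,.153,True).round(4) for p in((319.7,87),(314.7,205),(323.7,303))])
print([onz(c,p,.149,True).round(4) for p in((302,87),(303,205),(304.7,303))])
E
```

```text
yel
  wr+sc [ 0.56938014 -0.00530188  0.14425593] [0.00198183345605175, 0.0019818334560517464]  w+s+s [ 0.5705 -0.0061  0.1468] planez [ 0.5661 -0.0084  0.149 ]
  wr+sc [ 0.56545022 -0.09683828  0.14752579] [0.001534829193774801, 0.0015348291937747193]  w+s+s [ 0.5646 -0.0974  0.1482] planez [ 0.5638 -0.0979  0.149 ]
blue
  wr+sc [ 0.56525994 -0.10754982  0.14656472] [0.0012765563732178083, 0.0012765563732177888]  w+s+s [ 0.5657 -0.1071  0.1458] planez [ 0.5633 -0.1081  0.149 ]
  wr+sc [ 0.56079613 -0.19721109  0.14918503] [0.0021704304216294025, 0.0021704304216293526]  w+s+s [ 0.5593 -0.1977  0.1486] planez [ 0.5594 -0.1989  0.149 ]
red
  wr+sc [ 0.56221515 -0.20769507  0.14851931] [0.004066926075788642, 0.004066926075788556]  w+s+s [ 0.5636 -0.207   0.1483] planez [ 0.5592 -0.2104  0.149 ]
  wr+sc [ 0.55631223 -0.29712644  0.14988928] [0.0023598331825035097, 0.0023598331825035023]  w+s+s [ 0.5564 -0.2969  0.1493] planez [ 0.5551 -0.2999  0.149 ]
[array([ 0.5784, -0.0532,  0.153 ]), array([ 0.5703, -0.1512,  0.153 ]), array([ 0.5756, -0.2553,  0.153 ])]
[array([ 0.5647, -0.0528,  0.149 ]), array([ 0.5612, -0.1507,  0.149 ]), array([ 0.5568, -0.2509,  0.149 ])]
```

```bash
python3 -c "
from h import *
F=frame(-.04); B=np.array([.5615,-.153,.149])
go(B+F@[.0045,0,.03],-.04); go(B+F@[.0045,0,-.04],-.04)"
```

```text
t 1.45 pos [ 0.5251 -0.1481  0.2509] shift/30mm [ 0.87 -0.15 -2.45] turn/.12 [-0.04 -0.04 -0.05] F [-1.  -1.1 -0.1] w 0.0852
t 1.45 pos [ 0.5251 -0.1481  0.2509] shift/30mm [ 1.99 -0.19 -4.49] turn/.12 [-0.04 -0.04 -0.05] F [-1.  -1.1 -0.1] w 0.0852
```

```bash
python3 -m inch '[[[0.3,-0.07,-0.8,-0.04,-0.04,-0.05,1],[0.3,-0.05,-0.8,0,0,0,1],[0.28,-0.03,-0.8,0,0,0,1],[0,0,0,0,0,0,1]]]'
python3 -c "
from h import *
F=frame(-.04); B=np.array([.5615,-.153,.149])
go(B+F@[.0045,0,-.04],-.04)
shot('wrist','w2.png')"
```

```text
t: 1.78
position: [0.5502, -0.155, 0.176]
orientation: [2.646, -0.002, 1.526]
wrist_force: [-1.1, -0.2, 0.3]
grip_width: 0.0855
t 1.78 pos [ 0.5502 -0.155   0.176 ] shift/30mm [ 1.15  0.03 -2.  ] turn/.12 [-0.02 -0.04  0.04] F [-1.1 -0.2  0.3] w 0.0855
```

View pics/w2.png

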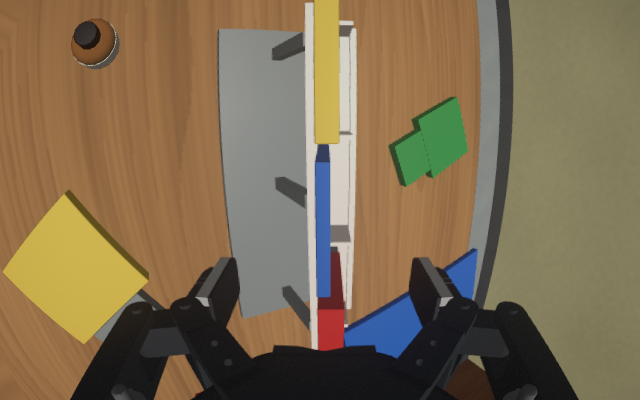

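```bash
python3 -c "
from h import *
c1=load('w1.png');c2=load('w2.png')
print(tri(ray(c1,(303,155),1),ray(c2,(315.7,161.5),1)),tri(ray(c1,(304,256),1),ray(c2,(317,297),1)))
print([onz(c2,p,.149,True).round(4) for p in((315.7,161.5),(317,297))])
s=robot.observe();print(proj(c2,s['position'],1))
"
python3 -m inch '[[[0.29,0.01,-0.5,0,0,0,1],[0.29,0.01,-0.5,0,0,0,1],[0.29,0.01,-0.5,0,0,0,1],[0.28,0,-0.5,0,0,0,1],[0,0,0,0,0,0,1]]]'
```

```text
(array([ 0.56626395, -0.10951567,  0.14210161]), [0.00025688438008636665, 0.00025688438008622283]) (array([ 0.5598542 , -0.20002895,  0.14703828]), [0.00035804018719548454, 0.0003580401871955629])
[array([ 0.5626, -0.1082,  0.149 ]), array([ 0.5585, -0.1984,  0.149 ])]
[[324.92256293 263.05243595]]
t: 2.25
position: [0.5862, -0.1546, 0.1195]
orientation: [2.642, -0.0, 1.527]
wrist_force: [-0.5, -0.3, 0.3]
grip_width: 0.0853
```

```bash
python3 -m inch '[[[0,0,0,0,0,0,-1],[0,0,0,0,0,0,-1],[0,0,0,0,0,0,-1],[0,0,0,0,0,0,-1],[0,0,0,0,0,0,-1],[0,0,0,0,0,0,-1],[0,0,0,0,0,0,-1],[0,0,0,0,0,0,-1]]]';  python3 -c "
from h import *
shot('wrist','w3.png')"
```

```text
t: 2.92
position: [0.5848, -0.1541, 0.1202]
orientation: [2.642, 0.001, 1.527]
wrist_force: [-10.2, -0.3, 7.8]
grip_width: 0.0085
```

View pics/w3.png

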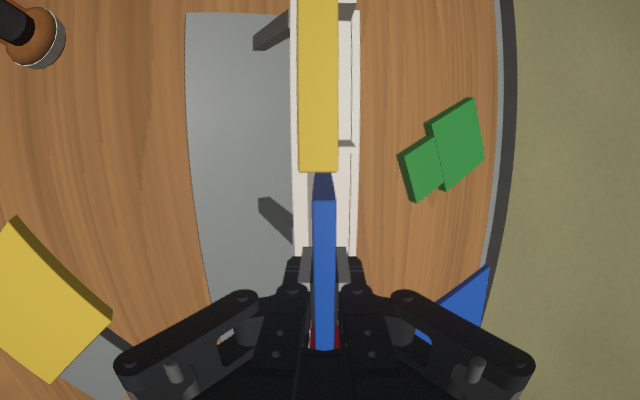

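```bash
python3 -m inch '[[[-0.1,0,0.17,0,0,0,-1],[-0.2,0.01,0.4,0,0,0,-1],[-0.45,0.02,0.83,0,0,0,-1],[-0.45,0.02,0.83,0,0,0,-1],[-0.45,0.02,0.83,0,0,0,-1],[-0.45,0.02,0.83,0,0,0,-1],[-0.45,0.02,0.83,0,0,0,-1],[-0.2,0.01,0.4,0,0,0,-1]]]'
python3 -c "
from h import *
go((.52,.06,.24),-.112)"
```

```text
t: 3.63
position: [0.5027, -0.1504, 0.2775]
orientation: [2.637, 0.002, 1.528]
wrist_force: [1.3, -0.2, -1.8]
grip_width: 0.0085
t 3.63 pos [ 0.5027 -0.1504  0.2775] shift/30mm [ 0.58  7.01 -1.25] turn/.12 [ 0.02  0.04 -0.57] F [ 1.3 -0.2 -1.8] w 0.0085
```

```bash
python3 -m inch '[[[0.1,0.6,0,0,0,-0.1,-1],[0.1,0.8,0,0,0,-0.1,-1],[0.1,0.9,0,0,0,-0.1,-1],[0.1,0.9,0,0,0,-0.1,-1],[0.1,0.9,0,0,0,-0.1,-1],[0.1,0.9,0,0,0,-0.1,-1],[0,0.8,0,0,0,0,-1],[0,0,0,0,0,0,-1]]]'
python3 -c "
from h import *
go((.52,.06,.24),-.112)
shot('wrist','w4.png')"
```

```text
t: 4.3
position: [0.5209, 0.0271, 0.274]
orientation: [2.64, -0.001, 1.46]
wrist_force: [-0.3, 0.2, -1.1]
grip_width: 0.0082
t 4.3 pos [0.5209 0.0271 0.274 ] shift/30mm [-0.03  1.1  -1.13] turn/.12 [-0.    0.01 -0.01] F [-0.3  0.2 -1.1] w 0.0082
```

View pics/w4.png

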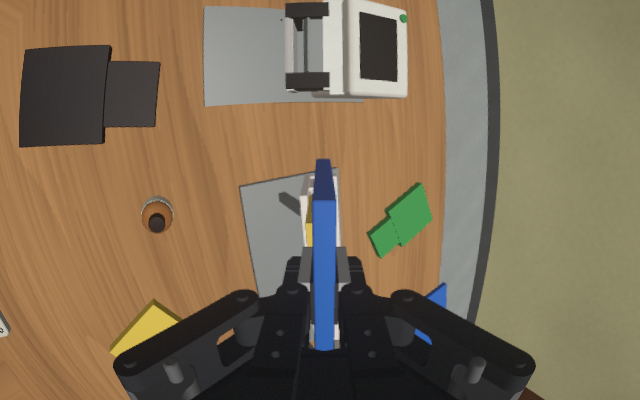

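```bash
python3 -m inch '[[[0,0.7,0,0,0,0,-1],[0,0.7,0,0,0,0,-1],[0,0.6,0,0,0,0,-1],[0,0,0,0,0,0,-1]]]'
python3 -c "
from h import *
c=shot('wrist','w5.png');d=load('w4.png')
f=lambda i,x0,y0,w,h,s:cv2.resize(i['frame'][y0:y0+h,x0:x0+w,::-1],None,fx=s,fy=s,interpolation=cv2.INTER_CUBIC)
cv2.imwrite('pics/c6.png',f(d,275,0,140,105,5))
cv2.imwrite('pics/c7.png',f(c,270,20,150,120,5))
"
```

```text
t: 4.68
position: [0.5214, 0.0849, 0.2739]
orientation: [2.641, -0.0, 1.457]
wrist_force: [1.0, 0.3, -1.0]
grip_width: 0.0081
```

View pics/c6.png

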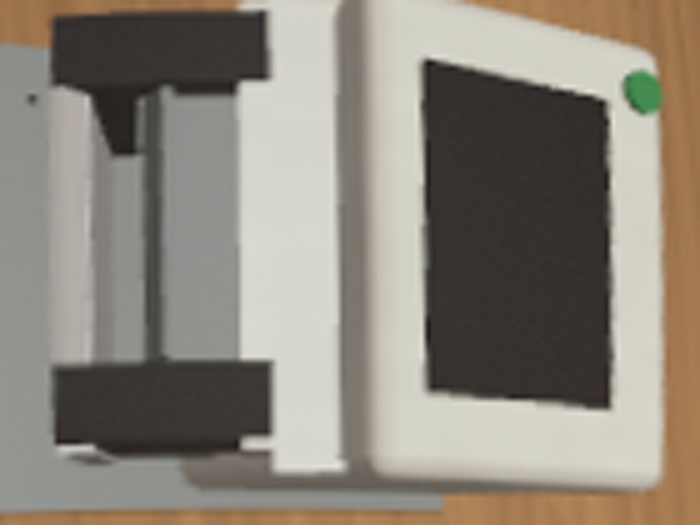

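View pics/c7.png

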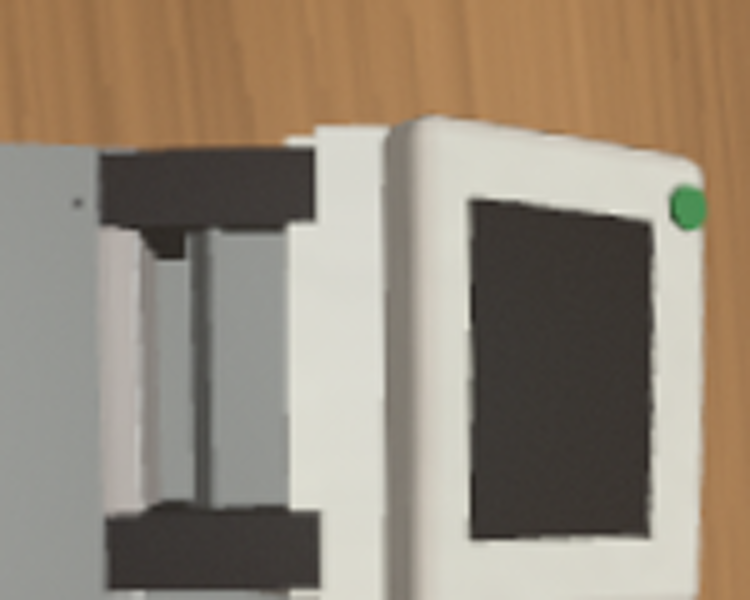

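```bash
python3 - <<'E'
from h import *
c4=load('w4.png');c5=load('w5.png')
# subpixel-centre: crop px u -> u/5-.4
P4=lambda x,y:(275+x/5-.4,y/5-.4); P5=lambda x,y:(270+x/5-.4,20+y/5-.4)
pts={'far -x':((55,85),(103,226)),'far +x':((268,78),(315,222)),'near -x':((53,370),(107,515)),'near +x':((272,362),(320,512))}
for n,(p,q) in pts.items():
    r,s=ray(c4,P4(*p),1),ray(c5,P5(*q),1); print(n,tri(r,s)[0].round(4),np.round(tri(r,s)[1],4))
# intersect w/ mouth plane from guess
for O in ([.607,.1715,.075],):
    F=frame(-.112); O=np.array(O)
    for n,(p,q) in pts.items():
        for r in (ray(c4,P4(*p),1),ray(c5,P5(*q),1)):
            t=((O-r[0])@F[:,2])/(r[1]@F[:,2]); print(n,((r[0]+t*r[1]-O)@F*1000).round(1))
E
```

```text
far -x [0.6032 0.2033 0.0738] [0. 0.]
far +x [0.6433 0.1988 0.0983] [0.0001 0.0001]
near -x [0.5987 0.1368 0.0668] [0.0003 0.0003]
near +x [0.6393 0.1328 0.0946] [0.0001 0.0001]
far -x [-7.3 31.9  0. ]
far -x [-7.2 31.5  0. ]
far +x [40.4 32.6  0. ]
far +x [40.2 31.8  0. ]
near -x [ -7.5 -36.   -0. ]
near -x [ -6.9 -35.1   0. ]
near +x [ 41.3 -34.9   0. ]
near +x [ 41.4 -34.8   0. ]
```

```bash
python3 - <<'E'
from h import *
a=shot('scene','s1.png'); b=shot('side','d1.png')
f=lambda i,x0,y0,w,h,s:cv2.resize(i['frame'][y0:y0+h,x0:x0+w,::-1],None,fx=s,fy=s,interpolation=cv2.INTER_CUBIC)
s=robot.observe(); R=Rn.from_euler('xyz',s['orientation']).as_matrix(); p=s['position']
G=lambda g: p+R@np.array([g[1],g[0]-.0045,.1-g[2]])
c=load('w5.png')
for g in ((0,.045,.14),(.009,.045,.14),(0,.03,.05),(0,-.03,.05),(0,.045,.05),(0,-.045,.05),(0,.03,0),(0,-.03,0),(0,-.045,.14)):
    print(g,proj(a,G(g)).round(1),proj(b,G(g)).round(1),proj(c,G(g),1).round(1))
u=proj(a,p)[0].astype(int);v=proj(b,p)[0].astype(int); print(u,v)
cv2.imwrite('pics/c8.png',f(a,u[0]-60,u[1]-50,120,130,4.6)); print('offs',u-[60,50],v-[60,60])
cv2.imwrite('pics/c9.png',f(b,v[0]-60,v[1]-60,120,130,4.6))
cv2.imwrite('pics/c10.png',f(c,280,140,90,80,6))
E
```

```text
(0, 0.045, 0.14) [[328.2  96.2]] [[323.9 167.4]] [[309.8 206.9]]
(0.009, 0.045, 0.14) [[330.7  96.2]] [[321.  164.2]] [[335.3 206.9]]
(0, 0.03, 0.05) [[336.3 132.8]] [[314.5 185.6]] [[316.1 185.1]]
(0, -0.03, 0.05) [[319.8 145.4]] [[332.2 173.2]] [[316.7 267. ]]
(0, 0.045, 0.05) [[340.3 129.7]] [[309.8 188.8]] [[316.  162.2]]
(0, -0.045, 0.05) [[315.5 148.7]] [[336.4 170.3]] [[316.9 284.6]]
(0, 0.03, 0) [[342.7 150.1]] [[307.5 196. ]] [[317.6 169.7]]
(0, -0.03, 0) [[326.8 162.9]] [[324.7 183.9]] [[317.9 238.5]]
(0, -0.045, 0.14) [[301.5 114.6]] [[352.  148.6]] [[313.6 379. ]]
[322 120] [330 166]
offs [262  70] [270 106]
```

View pics/c8.png

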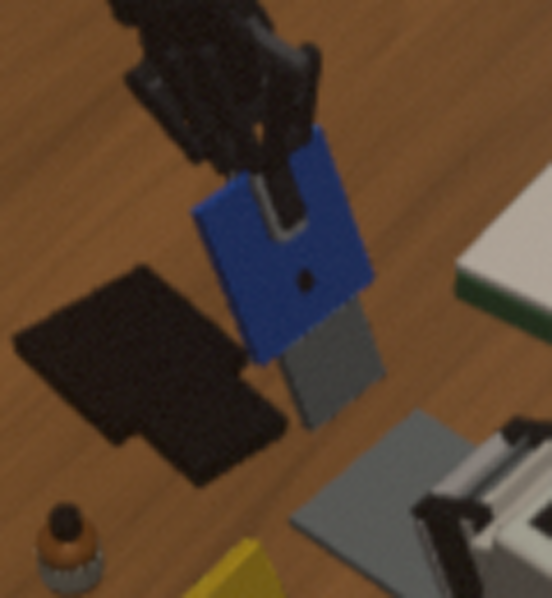

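View pics/c9.png

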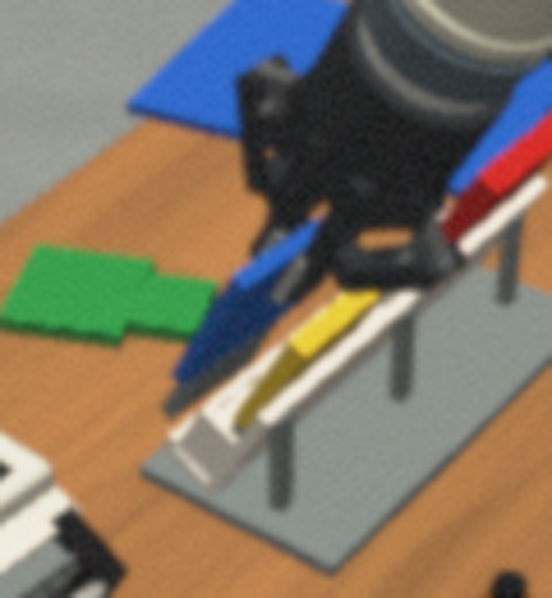

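View pics/c10.png

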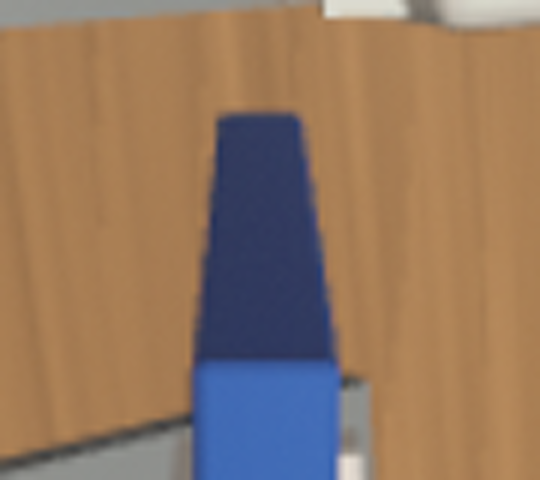

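```bash
cat > fit.py <<'E'
from h import *
from scipy.optimize import least_squares
E
python3 - <<'E'
from h import *
from scipy.optimize import least_squares
a=load('s1.png'); c=load('w5.png')
s=robot.observe(); R=Rn.from_euler('xyz',s['orientation']).as_matrix(); p=s['position']
wp=[((0,.045,.14),(312.3,199.9)),((.009,.045,.14),(336.,199.9)),((0,.045,.05),(315.9,158.4)),((.009,.045,.05),(330.,158.4))]
sp=[((.009,-.045,.05),(318.1,148.7)),((.009,.045,.05),(343.1,130.4)),((.009,-.03,0),(329.8,163.5)),((.009,.03,0),(345.7,151.1)),((.009,-.045,.14),(304.4,115.7))]
sp=[(g,(u-.4,v-.4)) for g,(u,v) in sp]
def G(g,o): return p+R@np.array([g[1]+o[0],g[0]-.0045+o[1],.1-g[2]+o[2]])
fw=lambda o:np.concatenate([proj(c,G(g,o),1)[0]-uv for g,uv in wp])
fs=lambda o:np.concatenate([proj(a,G(g,o))[0]-uv for g,uv in sp])
for n,f in(('wrist',fw),('scene',fs)):
    r=least_squares(f,np.zeros(3)); print(n,(r.x*1000).round(1),r.fun.round(1))
E
```

```text
wrist [1.7 0.4 3. ] [-1.1 -0.2  0.2 -0.2  0.8  0.3  0.8  0.4]
scene [ 4.3 -5.9  3. ] [ 0.3  0.7 -0.1  0.  -0.2  0.  -0.3 -0.3  0.2 -0.4]
```

```bash
cat >> h.py <<'E'
OB=np.array([.607,.170,.075]); YB=-.108; FB=frame(YB)
def inbay(p=None):
    s=robot.observe(); p=s['position'] if p is None else p
    return ((np.array(p)-OB)@FB*1000).round(1)
E
python3 -c "
from h import *
go(OB+FB@[.0056,-.0015,.125],YB); print(inbay())"
```

```text
t 4.83 pos [0.5215 0.083  0.2738] shift/30mm [ 1.02  3.05 -2.88] turn/.12 [0.01 0.01 0.06] F [-0.4 -0.2 -1.1] w 0.0085
[ 29.  -95.8 210.7]
```

```bash
python3 -m inch '[[[0.2,0.6,-0.4,0,0,0.03,-1],[0.2,0.6,-0.5,0,0,0.03,-1],[0.2,0.6,-0.6,0,0,0,-1],[0.2,0.6,-0.6,0,0,0,-1],[0.2,0.6,-0.6,0,0,0,-1],[0,0.05,-0.2,0,0,0,-1],[0,0,0,0,0,0,-1]]]'
python3 -c "
from h import *
go(OB+FB@[.0056,-.0015,.125],YB); print(inbay()); c=shot('wrist','w6.png');a=shot('scene','s2.png');b=shot('side','d2.png')
f=lambda i,x0,y0,w,h,s:cv2.resize(i['frame'][y0:y0+h,x0:x0+w,::-1],None,fx=s,fy=s,interpolation=cv2.INTER_CUBIC)
cv2.imwrite('pics/c11.png',np.hstack([f(a,320,100,110,120,3.6),f(b,200,150,110,120,3.6)]))
"
```

```text
t: 5.42
position: [0.5509, 0.1745, 0.1846]
orientation: [2.644, 0.002, 1.463]
wrist_force: [0.1, -0.9, -1.7]
grip_width: 0.0085
t 5.42 pos [0.5509 0.1745 0.1846] shift/30mm [ 0.04 -0.    0.09] turn/.12 [ 0.01 -0.02 -0.  ] F [ 0.1 -0.9 -1.7] w 0.0085
[  3.2  -1.6 123.1]
```

View pics/c11.png

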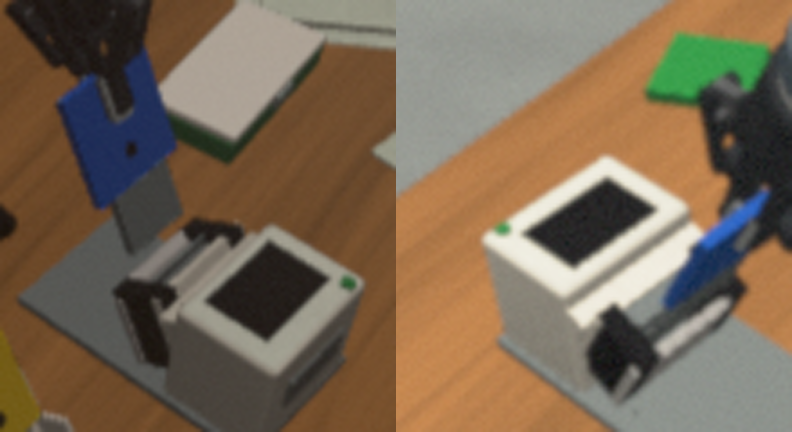

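View pics/w6.png

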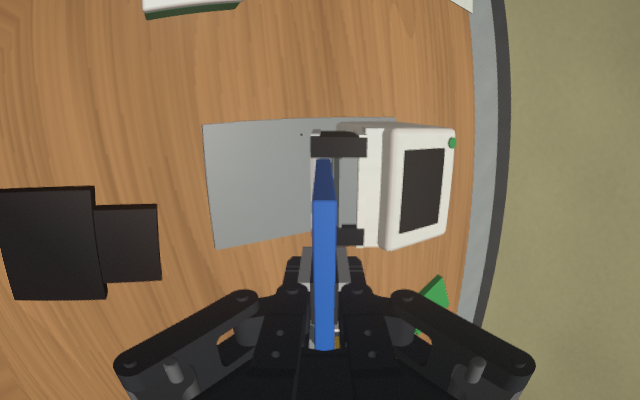

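```bash
python3 -m inch '[[[0.15,-0.02,-0.1,0,0,0,-1],[0.08,-0.01,-0.15,0,0,0,-1],[0.08,-0.01,-0.15,0,0,0,-1],[0.08,-0.01,-0.15,0,0,0,-1],[0.08,-0.01,-0.15,0,0,0,-1],[0,0,0,0,0,0,-1]]]'
python3 -c "
from h import *
go(OB+FB@[.0056,-.0015,.053],YB); print(inbay())"
```

```text
t: 6.07
position: [0.5656, 0.1729, 0.1645]
orientation: [2.642, 0.001, 1.463]
wrist_force: [0.1, 0.3, -1.6]
grip_width: 0.0084
t 6.07 pos [0.5656 0.1729 0.1645] shift/30mm [ 0.7  -0.07 -1.34] turn/.12 [ 0.01 -0.    0.  ] F [ 0.1  0.3 -1.6] w 0.0084
[ 6.5 -1.5 98.5]
```

```bash
python3 -m inch '[[[0.06,-0.01,-0.15,0,0,0,-1],[0.07,-0.01,-0.15,0,0,0,-1],[0.07,-0.01,-0.15,0,0,0,-1],[0,0,0,0,0,0,-1]]]'
python3 -c "
from h import *
go(OB+FB@[.0056,-.0015,.053],YB); print(inbay())"
```

```text
t: 6.4
position: [0.5716, 0.1722, 0.1512]
orientation: [2.641, 0.001, 1.463]
wrist_force: [-0.5, 0.4, -0.6]
grip_width: 0.0083
t 6.4 pos [0.5716 0.1722 0.1512] shift/30mm [ 0.49 -0.05 -0.9 ] turn/.12 [0.01 0.   0.  ] F [-0.5  0.4 -0.6] w 0.0083
[ 5.5 -1.6 83.9]
```

```bash
python3 -m inch '[[[0.08,-0.01,-0.15,0,0,0,-1],[0.08,-0.01,-0.15,0,0,0,-1],[0.08,-0.01,-0.15,0,0,0,-1],[0.08,-0.01,-0.15,0,0,0,-1],[0.08,-0.01,-0.15,0,0,0,-1],[0,0,0,0,0,0,-1]]]'
python3 -c "
from h import *
go(OB+FB@[.0056,-.0015,.053],YB); print(inbay())"
```

```text
t: 6.9
position: [0.5838, 0.1706, 0.1287]
orientation: [2.641, 0.001, 1.463]
wrist_force: [0.2, -0.7, -2.0]
grip_width: 0.0081
t 6.9 pos [0.5838 0.1706 0.1287] shift/30mm [ 0.09  0.   -0.15] turn/.12 [0.01 0.   0.  ] F [ 0.2 -0.7 -2. ] w 0.0081
[ 5.4 -1.9 58.2]
```

5 mm to go; small steps until contact.

```bash
python3 -m inch '[[[0.03,0,-0.06,0,0,0,-1],[0.03,0,-0.06,0,0,0,-1],[0,0,0,0,0,0,-1]]]'; python3 -m inch '[[[0.02,0,-0.03,0,0,0,-1],[0,0,0,0,0,0,-1]]]'
python3 -c "
from h import *
go(OB+FB@[.0056,-.0015,.053],YB); print(inbay())"
```

```text
t: 7.15
position: [0.5856, 0.1708, 0.1261]
orientation: [2.64, 0.001, 1.463]
wrist_force: [0.2, 0.1, -1.3]
grip_width: 0.0083
t: 7.32
position: [0.5861, 0.1709, 0.1254]
orientation: [2.64, 0.0, 1.463]
wrist_force: [-0.0, 0.7, -1.7]
grip_width: 0.008
t 7.32 pos [0.5861 0.1709 0.1254] shift/30mm [ 0.01 -0.01 -0.04] turn/.12 [ 0.01  0.01 -0.  ] F [-0.   0.7 -1.7] w 0.008
[ 5.9 -1.4 54.2]
```

```bash
python3 -m inch '[[[0.02,0,-0.04,0,0,0,-1],[0,0,0,0,0,0,-1]]]'; python3 -m inch '[[[0.02,0,-0.04,0,0,0,-1],[0,0,0,0,0,0,-1]]]'
python3 -c "
from h import *
print(inbay()); a=shot('scene','s3.png');b=shot('side','d3.png')
f=lambda i,x0,y0,w,h,s:cv2.resize(i['frame'][y0:y0+h,x0:x0+w,::-1],None,fx=s,fy=s,interpolation=cv2.INTER_CUBIC)
cv2.imwrite('pics/c12.png',np.hstack([f(a,330,110,100,110,4),f(b,210,170,100,110,4)]))
"
```

```text
t: 7.48
position: [0.5867, 0.1709, 0.1243]
orientation: [2.64, 0.0, 1.463]
wrist_force: [0.1, 0.8, -1.3]
grip_width: 0.0084
t: 7.65
position: [0.5869, 0.1709, 0.1243]
orientation: [2.639, 0.0, 1.463]
wrist_force: [-12.4, -0.9, 13.7]
grip_width: 0.0085
[ 6.  -1.2 52.9]
```

View pics/c12.png

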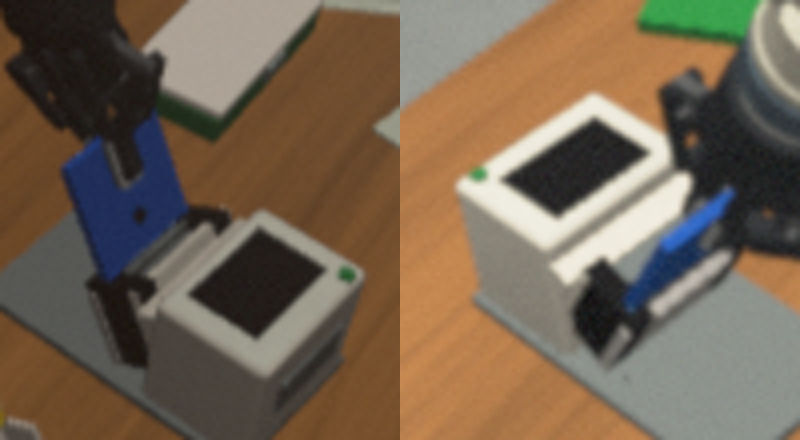

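```bash
python3 -m inch '[[[0,0,0,0,0,0,-1],[0,0,0,0,0,0,-1],[0,0,0,0,0,0,-1],[0,0,0,0,0,0,-1]]]'; python3 -m inch '[[[-0.02,0,0.04,0,0,0,-1],[-0.02,0,0.04,0,0,0,-1],[0.06,-0.006,0.03,0,0,0,-1],[0,0,0,0,0,0,-1]]]'; python3 -c "
from h import *
print(inbay())"; python3 -m inch '[[[0.06,-0.006,0.03,0,0,0,-1],[0,0,0,0,0,0,-1]]]';python3 -c "
from h import *
print(inbay())"
```

```text
t: 8.08
position: [0.587, 0.1709, 0.1243]
orientation: [2.639, 0.0, 1.463]
wrist_force: [-12.8, -0.2, 14.1]
grip_width: 0.0083
t: 8.42
position: [0.5869, 0.1707, 0.1254]
orientation: [2.643, 0.001, 1.463]
wrist_force: [-4.0, 1.1, -1.7]
grip_width: 0.0081
[ 6.5 -1.5 53.8]
t: 8.58
position: [0.5876, 0.1705, 0.1252]
orientation: [2.646, 0.001, 1.464]
wrist_force: [-7.5, 1.0, -2.7]
grip_width: 0.0081
[ 7.  -1.6 53.3]
```

```bash
python3 -m inch '[[[0.06,-0.006,0.03,0,0,0,-1],[0,0,0,0,0,0,-1]]]';python3 -c "
from h import *
print(inbay(),Rn.from_euler('xyz',robot.observe()['orientation']).as_matrix().T@robot.observe()['wrist_force'])"; python3 -m inch '[[[-0.09,0.01,-0.05,0,0,0,-1],[-0.06,0.006,-0.03,0,0,0,-1],[0,0,0,0,0,0,-1]]]';python3 -c "
from h import *
print(inbay())"
python3 -m inch '[[[-0.06,0.006,-0.03,0,0,0,-1],[0,0,0,0,0,0,-1]]]';python3 -c "
from h import *
print(inbay())"
```

```text
t: 8.75
position: [0.5881, 0.1704, 0.1251]
orientation: [2.648, 0.002, 1.464]
wrist_force: [-13.2, 2.5, -0.6]
grip_width: 0.0084
[ 7.5 -1.6 53. ] [  1.06721482 -12.05996346  -5.81592587]
t: 9.0
position: [0.5867, 0.1707, 0.1252]
orientation: [2.641, 0.001, 1.463]
wrist_force: [-2.5, 0.5, -4.7]
grip_width: 0.0083
[ 6.3 -1.5 53.8]
t: 9.17
position: [0.5855, 0.171, 0.1251]
orientation: [2.639, 0.0, 1.463]
wrist_force: [-0.3, -0.3, -1.3]
grip_width: 0.0085
[ 5.2 -1.4 54.2]
```

```bash
python3 -m inch '[[[-0.06,0.006,-0.03,0,0,0,-1],[0,0,0,0,0,0,-1]]]';python3 -c "
from h import *
print(inbay())"
python3 -m inch '[[[-0.04,0.004,-0.02,0,0,0,-1],[0,0,0,0,0,0,-1]]]';python3 -c "
from h import *
print(inbay())"
```

```text
t: 9.33
position: [0.5841, 0.1712, 0.1246]
orientation: [2.638, 0.0, 1.463]
wrist_force: [2.0, -0.4, -1.5]
grip_width: 0.0083
[ 3.7 -1.3 54.5]
t: 9.5
position: [0.5836, 0.1713, 0.1245]
orientation: [2.637, -0.0, 1.462]
wrist_force: [4.7, -1.3, -1.7]
grip_width: 0.0083
[ 3.2 -1.2 54.7]
```

```bash
python3 -m inch '[[[0.06,-0.005,0.03,0,0,0,-1],[0.02,0,-0.03,0,0,0,-1],[0.02,0,-0.03,0,0,0,-1],[0,0,0,0,0,0,-1]]]';python3 -c "
from h import *
print(inbay()); go(OB+FB@[.0050,-.0015,.0528],YB)"
```

```text
t: 9.83
position: [0.585, 0.1711, 0.1233]
orientation: [2.639, 0.001, 1.463]
wrist_force: [-6.7, -1.1, 10.1]
grip_width: 0.0083
[ 3.9 -1.2 52.9]
t 9.83 pos [0.585  0.1711 0.1233] shift/30mm [ 0.03 -0.01  0.01] turn/.12 [ 0.01  0.02 -0.  ] F [-6.7 -1.1 10.1] w 0.0083
```

```bash
python3 -m inch '[[[0,0,0,0,0,0,0.2],[0,0,0,0,0,0,0.2],[0,0,0,0,0,0,0.2],[0,0,0,0,0,0,0.2],[0,0,0,0,0,0,0.2],[0,0,0,0,0,0,0.2],[0,0,0,0,0,0,0.2],[0,0,0,0,0,0,0.2]]]'
python3 -c "
from h import *
shot('wrist','w7.png')
a=shot('scene','s4.png');b=shot('side','d4.png')
f=lambda i,x0,y0,w,h,s:cv2.resize(i['frame'][y0:y0+h,x0:x0+w,::-1],None,fx=s,fy=s,interpolation=cv2.INTER_CUBIC)
cv2.imwrite('pics/c13.png',np.hstack([f(a,330,110,100,110,4),f(b,210,170,100,110,4)]))
"
```

```text
t: 10.5
position: [0.5852, 0.1711, 0.1223]
orientation: [2.64, 0.001, 1.463]
wrist_force: [0.1, 0.3, -0.1]
grip_width: 0.0511
```

View pics/c13.png

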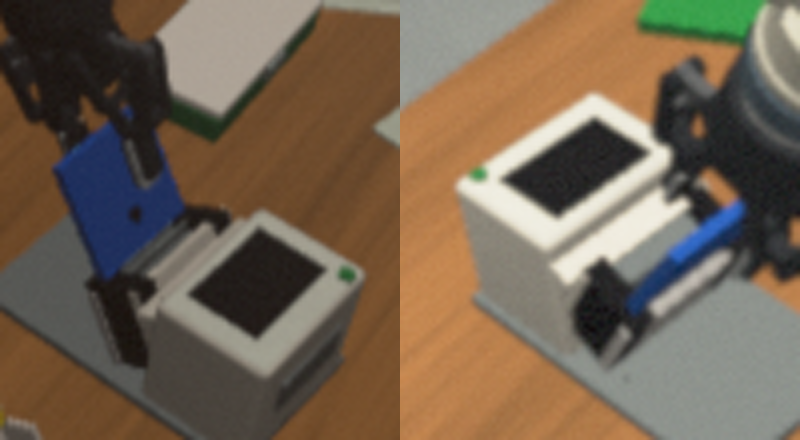

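View pics/w7.png

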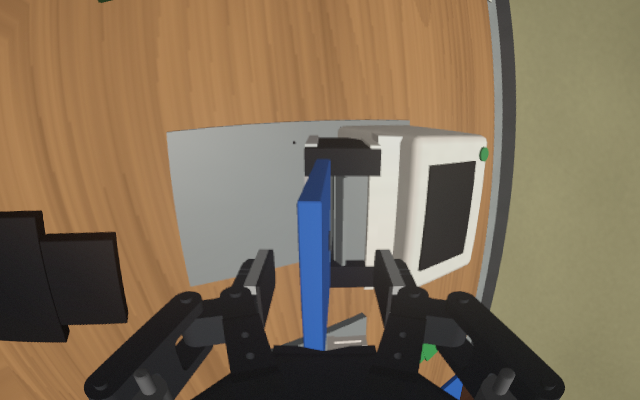

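```bash
python3 - <<'E'
from h import *
c=load('w7.png'); 
f=lambda i,x0,y0,w,h,s:cv2.resize(i['frame'][y0:y0+h,x0:x0+w,::-1],None,fx=s,fy=s,interpolation=cv2.INTER_CUBIC)
cv2.imwrite('pics/c14.png',f(c,280,130,110,90,6))
E
```

```text
(no output)
```

View pics/c14.png

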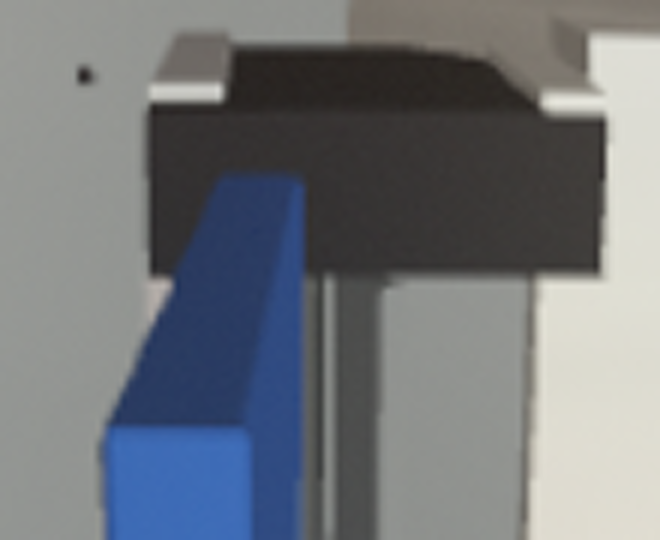

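```bash
python3 - <<'E'
from h import *
from scipy.optimize import least_squares
c=load('w7.png')
wp=[((0,.045,.14),(297.4,200.9)),((.009,.045,.14),(320.9,200.9)),((0,.045,.05),(316.6,158.9)),((.009,.045,.05),(329.9,159.3))]
def G(g,o):
    q=np.array([g[0],g[1],g[2]-.05]); ct,st=np.cos(o[3]),np.sin(o[3])
    q=np.array([ct*q[0]-st*q[2],q[1],st*q[0]+ct*q[2]])  # head back (-x) for positive
    return OB+FB@(q+o[:3])
f=lambda o:np.concatenate([proj(c,G(g,o),1)[0]-uv for g,uv in wp])
r=least_squares(f,np.zeros(4)); print(r.x.round(4),r.fun.round(1))
E
```

```text
[-0.0005 -0.0022 -0.0028  0.0572] [-0.5 -0.4  0.5  0.  -0.3  0.4  0.3  0.2]
```

```bash
python3 -m inch '[[[-0.08,0.01,0.15,0,0,0,0.2],[-0.2,0.02,0.37,0,0,0,0.2],[-0.4,0.04,0.75,0,0,0,0.2],[-0.4,0.04,0.75,0,0,0,0.2],[-0.4,0.04,0.75,0,0,0,0.2],[-0.4,0.04,0.75,0,0,0,0.2],[0,0,0,0,0,0,0.2],[0,0,0,0,0,0,0.2]]]'
python3 -c "
from h import *
shot('wrist','w8.png')
a=shot('scene','s5.png');b=shot('side','d5.png')
f=lambda i,x0,y0,w,h,s:cv2.resize(i['frame'][y0:y0+h,x0:x0+w,::-1],None,fx=s,fy=s,interpolation=cv2.INTER_CUBIC)
cv2.imwrite('pics/c15.png',np.hstack([f(a,330,110,100,110,4),f(b,210,170,100,110,4)]))
"
```

```text
t: 11.32
position: [0.5288, 0.1772, 0.23]
orientation: [2.637, -0.001, 1.463]
wrist_force: [-0.7, -0.5, -0.4]
grip_width: 0.0512
```

View pics/c15.png

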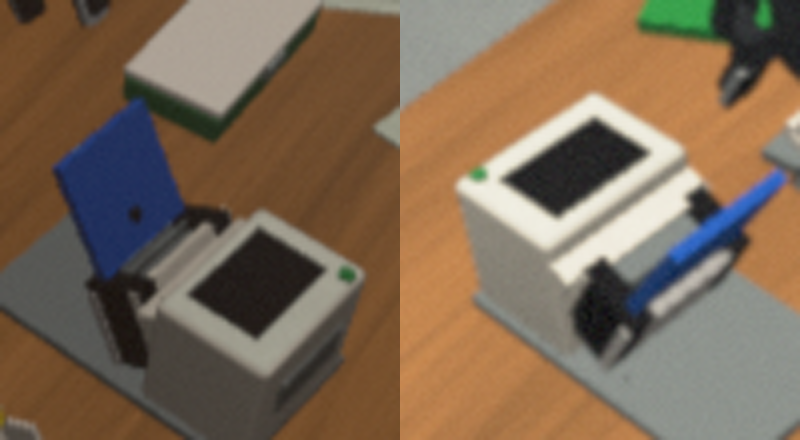

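View pics/w8.png

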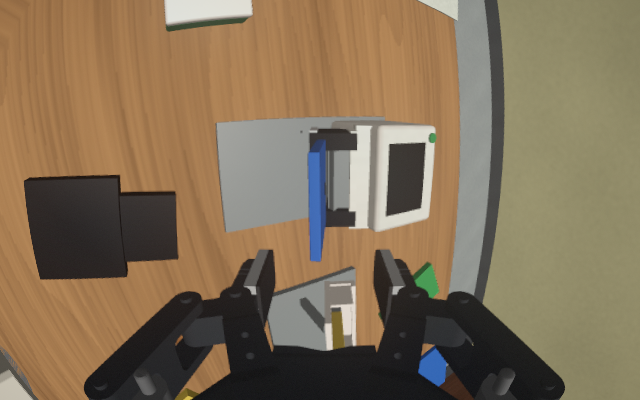

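View pics/s5.png

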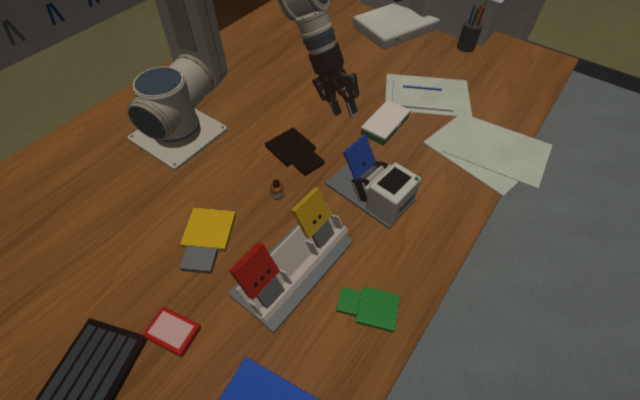

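```bash
python3 - <<'E'
from h import *
c=load('w8.png')
cv2.imwrite('pics/c16.png',cv2.resize(c['frame'][120:270,290:370,::-1],None,fx=4,fy=4,interpolation=cv2.INTER_CUBIC))
E
```

```text
(no output)
```

View pics/c16.png

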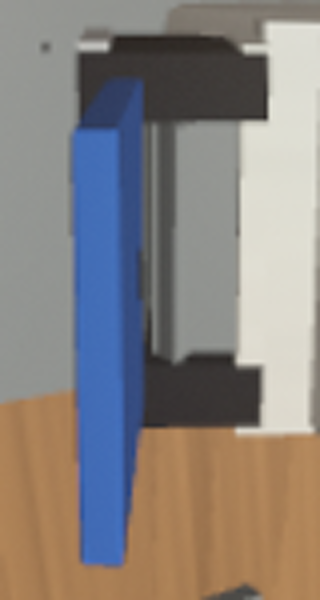

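```bash
python3 - <<'E'
from h import *
from scipy.optimize import least_squares
c=load('w8.png'); a=load('s5.png')
P=lambda x,y:(290+x/4-.4,120+y/4-.4)
S=lambda x,y:(330+x/4-.4,110+y/4-.4)
wp=[((0,.045,.14),P(73,129)),((.009,.045,.14),P(118,129)),((0,.045,.05),P(111,79)),((.009,.045,.05),P(142,80)),((0,-.045,.14),P(80,563)),((.009,-.045,.14),P(124,566))]
sp=[((.009,-.045,.05),S(105,275)),((.009,-.045,.14),S(57,172)),((.0,.045,.14),S(138,100))]
def G(g,o):
    q=np.array([g[0],g[1],g[2]-.05]); 
    q=Rn.from_euler('yz',[-o[3],o[4]]).as_matrix()@q
    return OB+FB@(q+o[:3])
fw=lambda o:np.concatenate([proj(c,G(g,o),1)[0]-uv for g,uv in wp])
fs=lambda o:np.concatenate([proj(a,G(g,o))[0]-uv for g,uv in sp])
for f in(fw,fs,lambda o:np.r_[fw(o),fs(o)]):
    r=least_squares(f,np.zeros(5)); print(r.x.round(4),r.fun.round(1))
print(robot.observe()['t'])
# bystanders: image change
a0=load('scene0.png')['frame'].astype(int);d=np.abs(a0-a['frame'].astype(int)).sum(2)
for n,(x,y) in {'slide':(386,121),'bottle':(277,188),'pin':(172,330),'yel':(312,213),'red':(255,270)}.items(): print(n,(d[y-18:y+18,x-18:x+18]>90).sum())
E
```

```text
[ 0.0002 -0.0015 -0.0009  0.0606  0.0051] [-0.4  0.   0.4  0.  -0.5  0.1  0.5 -0.1  0.1  0.2 -0.1 -0.3]
[-0.0323  0.0277 -0.0216  0.0853 -0.0767] [-0.1  0.4  0.2 -0.9 -0.1  0.5]
[-0.     -0.0013  0.0001  0.0585  0.0027] [-0.3 -0.1  0.6 -0.1 -0.6 -0.   0.5 -0.3 -0.1  0.5 -0.2  0.   0.4  1.8
  0.6 -0.7 -0.7 -0.3]
11.4667
slide 0
bottle 0
pin 0
yel 27
red 7
```

```bash
python3 -c "
from station import robot
print(robot.close_job()); print(robot.observe()['t'])"
```

```text
the job is handed in; nothing more can be done
None
the job is handed in; nothing more can be done
```

The thin blue gauge is the one that just fits. I left it let go in the bay with its shoulders on both cheeks, and handed the job in at about 11.5 s.

- **Seating:** I gripped the blue gauge (one dot) at its top edge and lowered it into the bay with no force until the shoulders touched the cheeks, at about 18 N. It stayed seated for over 0.4 s.
- **Fit test:** Nudging it across the gap while still gripped, I met the bed and the liner about 2.5 mm apart. That matches the 11.2 mm gap, since the next gap up would have shown about 7 mm. The highest wrist force I read was about 19 N.
- **Last checks:** Once released and with the gripper clear, the gauge leaned back 0.06 rad. Its shoulder point was within about 1.5 mm of home in x, y and z.
- **The rest of the scene:** I never touched the yellow and red gauges, which are still leaning in the rack. The image patches at the slide box, bottle and pin box had not changed.
- **Disagreement:** A pose fit from the scene camera alone gave values off by several centimetres, because it had only three corners to work from. I relied on the wrist camera, and the combined wrist and scene fit agreed with it.

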